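# Open the press's terminal box

### The arm

A 6-joint arm with a two-finger parallel gripper is mounted at the origin on the work surface. World frame = base frame: x ahead of the robot, y to its left, z up, the work surface at z = 0. Lengths are in m, angles in rad, forces in N, time in s.
With the tool pointing down it reaches from about 0.35 to 1 m from the base axis. Payload 7.1 kg.
Tool frame: the origin (TCP) lies between the finger pads; the fingertips stand 22 mm ahead of it and the grasp point (between the pads) lies 3 mm ahead of it; z points along the fingers, y is the line along which they close (so a half turn about z gives the same grasp; the last joint's range is limited). The gripper opens to 85 mm and grips with 20 to 120 N. Pads are 22 mm wide; open, the fingers measure 114 mm over their backs; the gripper's body (76 mm by 85 mm) begins 54 mm behind the grasp point. The pads swing forward as they close: fully open they stand 13 mm farther back than shut.
Start: joints at [-1.295, 0.423, 1.63, -0, 1.089, -0.019], TCP at [0.182, -0.598, 0.253] pointing down, gripper open.
Joint ranges: [-3, 3], [-0.9, 2.11], [0.09, 2.58], [-1.31, 4.45], [0.11, 2.69], [-2.54, 2.54]. Speed limits (rad/s): [2.39, 2.39, 3.01, 3.14, 3.14, 3.14].

### API

Orientations are given as a rotation vector (axis times angle).
In Python, from rig import manip gives the robot as it stands. The module is installed in compiled form; this text tells all that it offers. Calls block until the motion is done:
- manip.move_to(position, orientation): joint-space move of the TCP to a pose.
- manip.servo_line(position, orientation=None, rate=0.15): straight line of the TCP; orientation=None keeps the orientation; rate is the mean speed in m/s.
- manip.set_joints(angles): joint-space move.
- manip.command_gripper(opening, f_grip=None): finger opening in m; f_grip is the grip in N (None keeps the last); returns when the fingers have stopped.
- manip.hold(seconds).
- manip.solve_ik(position, orientation): joint angles nearest the present ones, or None.
- manip.camera(name): name is "side" or "top" or "wrist"; returns a dict with "image" (400x640x3 uint8, red, green, blue), "fx", "fy", "cx", "cy" (pixels), "k1" (the pictures are not rectified: a ray, as slopes to the right and down, at radius r is drawn at 1 + k1 r^2 times it, then the intrinsics apply), "cam_to_world" (4x4, takes a point from camera to world coordinates); the wrist camera has in their place "mount" (4x4, takes a point from camera to tool coordinates, whose origin is the TCP and whose axes are the flange's). Camera axes: x right, y down, z forward; pixel columns grow to the right and rows downward; lengths in m; the calibration is good to about 2 mm. A picture is of the moment at which its call begins: read the wrist's pose just before it. There is no depth.
A pose or a line that the arm cannot do raises manip.IKError and nothing moves.
- manip.sign_off(): hands the job in; it is judged then, once.
Readings, each from a call of its own:
- manip.get_time(): time.
- manip.get_joint_positions(): joint angles.
- manip.get_joint_vel(): joint speeds.
- manip.get_tau(): joint torques, N m.
- manip.get_position(): TCP position.
- manip.get_ee_rot(): TCP orientation.
- manip.get_contact_force(): force on the tool from outside, world axes, zero at the start.
- manip.get_torque(): the same for the moment, N m.
- manip.get_width(): finger opening in m.
- manip.get_grip_force(): force on a finger pad.
Only numpy, scipy, OpenCV 4.12 (cv2) and the standard library are available. Lean on these libraries where they do the work, as an engineer would, in place of code of your own. Each camera call takes 0.05 s, during which the arm holds its last target. There are 200 camera calls.

### The job

Open the terminal box on the press bench: with the fingertips press its snap tab all the way in, then push the released cover along its guides, out of its seat, until it lies flat on the box's own ledge, entirely clear of the guides. Only press and push: do not lift the cover. Leave the bottle, the punch and the V-block where they stand.

Things in the scene. Friction and masses are not known exactly. Their poses are not given: they have to be found in the camera images.
- box: Long low green steel box fixed to the bench, 227 mm long (x = -127 to 100 mm), 92 mm wide. Origin on the bench top under the box; x runs lengthwise and is the way the cover slides off, y across, z up. Its turn on the bench varies widely. Rear part: seat with the cover. Front part: open ledge (x = -32 to 94 mm). A round conduit gland sticks out of the rear end.
- seat (a point): Middle of the cover's seat, at x = -75, y = 0, z = 33 mm of the box: two side strips over a hollow with terminals, x = -121 to -32 mm. Guides along it: cheeks (inner faces y = +-36.5 mm) with lips that overhang the cover's long edges (undersides 41, tops 44 mm up, 62 mm free between them). Rear wall x = -127 to -121 mm, 40 mm high.
- ledge (a point): Middle of the flat ledge, at x = 31, y = 0, z = 30 mm of the box, 3 mm below the seat. Curbs 36 mm high border it: at the sides (inner faces y = +-40 mm) and at the end (x = 94 to 100 mm), where the end curb stops the cover. A cover lying here has its centre at x = 13 to 50 mm of the box, 88 to 125 mm from where it was seated.
- cover: Loose flat aluminium cover, 88 (x) by 70 (y) by 5 mm, 0.12 kg. Origin: centre of its underside; axes as the box's, origin at point seat when seated. A cross rib on top: x = -8 to 0 mm of the cover, 46 mm long, top 21 mm above the underside; 36 mm of flat cover behind it for a fingertip, which can push the rib in +x. Blocked while the tab is out; once it is in, slides with under 2 N.
- tab_pad (a point): Centre of the top of the snap tab, a black ribbed block 36 mm (box x) by 28 mm (box y) on the ledge at x = -11 mm, y = 0 of the box, its rear edge 2 mm in front of the seated cover. Out, its top is 38 mm above the bench, level with the cover's plate; fully in it is flush with the ledge, 30 mm up. Moves with the tab.
- tab (a joint): Travel of the snap tab in m, straight down: 0 out, 0.008 fully in (flush with the ledge). Takes about 5 N of push and stays where it is left; the cover is free from about 0.006.
- oil: White plastic oil bottle standing on the bench, 38 mm across, 100 mm tall; origin under its centre. Bystander.
- punch: Turned steel punch standing on the bench, 28 mm across, 70 mm tall; origin under its centre. Bystander.
- vblock: Dark steel V-block on the bench, 50 x 36 x 32 mm; origin under its centre. Bystander.
There are look-alikes about, which are no part of the job. There is more than one size of the cover; the job needs the largest.

How it is judged:
By the outcome, as a careful person would: the job done as asked, in the order asked, and still so for the second after the job is handed in, with the robot touching nothing.
It also fails if it takes over 38 s, if anything falls off the work surface, if the arm or the gripper's body presses on something with over 40 N, if the wrist force passes 120 N, or if a joint passes its speed limit or range.

## Working session

There is one attempt and no reset: what is moved stays moved. The work goes in short steps, each a Python script; the robot and the scene stay as the last script left them, time stands still between calls to the robot, and variables do not carry over. Pictures are saved under pics/ and viewed, at most 10 in all, crops included, and the job is handed in when it is done.

```bash
mkdir -p pics
python3 - <<'E'
from rig import manip
import cv2,numpy as np
for n in("top","side"):
    c=manip.camera(n); cv2.imwrite(f"pics/{n}0.png",c["image"][:,:,::-1])
    print(n,c["fx"],c["fy"],c["cx"],c["cy"],c["k1"],np.round(c["cam_to_world"],3).tolist())
    np.save(n+".npy",c,allow_pickle=True)
print(manip.get_time(),manip.get_ee_rot(),manip.get_width())
E
```

```text
top 413.1855009522616 413.1855009522616 321.13213155276 202.13356057067733 0.028684817925537818 [[0.007, -0.993, 0.118, 0.489], [-1.0, -0.009, -0.018, 0.025], [0.019, -0.118, -0.993, 0.827], [0.0, 0.0, 0.0, 1.0]]
side 488.5133182605338 488.5133182605338 309.05381321751196 198.85028908777173 -0.0765332194271686 [[-0.995, -0.078, 0.065, 0.541], [-0.102, 0.767, -0.634, 0.512], [-0.0, -0.637, -0.771, 0.657], [0.0, 0.0, 0.0, 1.0]]
0.1 [-3.10613223e+00 -4.61199301e-01  2.88769726e-04] 0.08560367093843309
```

View pics/top0.png

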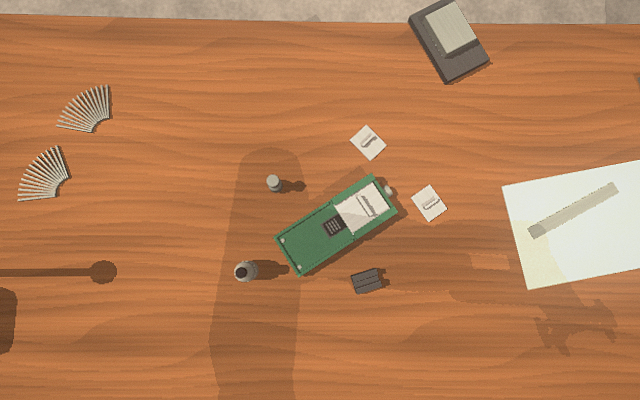

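View pics/side0.png

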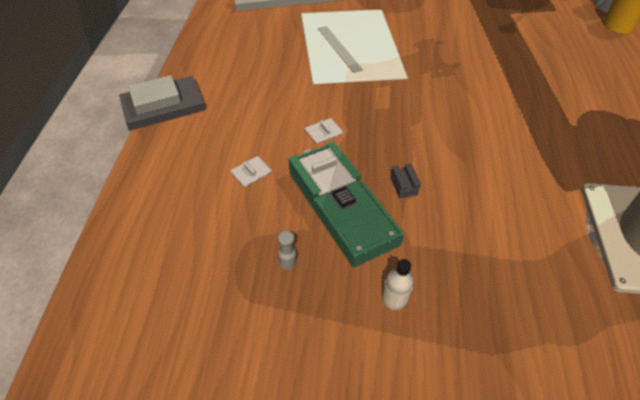

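Top view: the green box spans (275,238)–(397,205), with its rear (gland at (390,190)) at the upper right. Candidates for the cover are the large plate in the box seat (363,206) and the small loose plates at (368,142) and (429,203). There is also a grey block on a dark base at (450,30). I choose the seated plate at (363,206). The tab is at (334,226), bottle (245,271), punch (274,183) and V-block (367,281).

```bash
cat > h.py <<'E'
import numpy as np,cv2
from scipy.spatial.transform import Rotation as R
def K(c): return np.array([[c["fx"],0,c["cx"]],[0,c["fy"],c["cy"]],[0,0,1]])
def D(c): return np.array([c["k1"],0,0,0,0.])
def cast(c,T,uv,z):
    n=cv2.undistortPoints(np.array(uv,float).reshape(-1,1,2),K(c),D(c)).reshape(-1,2)
    d=np.c_[n,np.ones(len(n))]@T[:3,:3].T
    return T[:3,3]+d*((z-T[2,3])/d[:,2])[:,None]
def proj(c,T,P):
    Ti=np.linalg.inv(T); return cv2.projectPoints(np.array(P,float),cv2.Rodrigues(Ti[:3,:3])[0],Ti[:3,3],K(c),D(c))[0].reshape(-1,2)
def green(im):
    h=cv2.cvtColor(im,cv2.COLOR_RGB2HSV); m=cv2.inRange(h,(60,80,30),(95,255,255))
    cs=cv2.findContours(m,cv2.RETR_EXTERNAL,cv2.CHAIN_APPROX_NONE)[0]
    return max(cs,key=cv2.contourArea).reshape(-1,2)
def wristT(manip):
    p=manip.get_position();r=manip.get_ee_rot();c=manip.camera("wrist")
    T=np.eye(4);T[:3,:3]=R.from_rotvec(r).as_matrix();T[:3,3]=p
    return c,T@c["mount"]
def down(phi):  # tool z down, tool y at heading phi
    y=np.array([np.cos(phi),np.sin(phi),0]);z=np.array([0,0,-1.]);return R.from_matrix(np.c_[np.cross(y,z),y,z]).as_rotvec()
E
python3 - <<'E'
from h import *
from rig import manip
for n in("top","side"):
    c=np.load(n+".npy",allow_pickle=True).item();T=c["cam_to_world"]
    g=cast(c,T,green(c["image"]),0.036)[:,:2]
    r=cv2.minAreaRect(g.astype(np.float32)*1000);print(n,r)
    if n=="top": print("tab,cover",cast(c,T,[(334,226),(363,206)],0.038))
c,T=wristT(manip);print(np.round(c["mount"],3).tolist(),c["fx"],c["k1"]);
for ph in np.radians(np.arange(-180,180,15)):
    q=manip.solve_ik([0.46,-0.03,0.25],down(ph)); print(round(np.degrees(ph)),None if q is None else np.round(q,2))
E
```

```text
top ((487.9132385253906, 82.17471313476562), (46.82587432861328, 2.9051449298858643), 31.981531143188477)
tab,cover [[ 0.53716437 -0.01392118  0.038     ]
 [ 0.5761476  -0.06965472  0.038     ]]
side ((539.6166381835938, -6.929351806640625), (102.93630981445312, 244.1101531982422), 33.42518615722656)
[[0.001, -0.948, -0.319, 0.083], [1.0, 0.001, 0.001, 0.001], [-0.001, -0.319, 0.948, -0.12], [0.0, 0.0, 0.0, 1.0]] 358.33277573483224 -0.055556276842487436
-180 None
-165 None
-150 [-0.09  0.18  1.98  0.    0.97  2.53]
-135 [-0.09  0.18  1.98 -0.    0.97  2.27]
-120 [-0.09  0.18  1.98 -0.    0.97  2.  ]
-105 [-0.09  0.18  1.98 -0.    0.97  1.74]
-90 [-0.09  0.18  1.98 -0.    0.97  1.48]
-75 [-0.09  0.18  1.98 -0.    0.97  1.22]
-60 [-0.09  0.18  1.98 -0.    0.97  0.96]
-45 [-0.09  0.18  1.98 -0.    0.97  0.69]
-30 [-0.09  0.18  1.98  0.    0.97  0.43]
-15 [-0.09  0.18  1.98 -0.    0.97  0.17]
0 [-0.09  0.18  1.98 -0.    0.97 -0.09]
15 [-0.09  0.18  1.98 -0.    0.97 -0.35]
30 [-0.09  0.18  1.98  0.    0.97 -0.61]
45 [-0.09  0.18  1.98 -0.    0.97 -0.88]
60 [-0.09  0.18  1.98 -0.    0.97 -1.14]
75 [-0.09  0.18  1.98 -0.    0.97 -1.4 ]
90 [-0.09  0.18  1.98 -0.    0.97 -1.66]
105 [-0.09  0.18  1.98 -0.    0.97 -1.92]
120 [-0.09  0.18  1.98 -0.    0.97 -2.19]
135 [-0.09  0.18  1.98 -0.    0.97 -2.45]
150 None
165 None
```

Run:
```python
from h import *
from rig import manip
ph=np.radians(34)
manip.command_gripper(0.0)
manip.move_to([0.537,-0.014,0.18],down(ph))
manip.hold(.3)
c,T=wristT(manip); np.save("w1.npy",dict(c=c,T=T),allow_pickle=True)
cv2.imwrite("pics/w1.png",c["image"][:,:,::-1]); print(manip.get_time(),manip.get_width(),manip.get_position(),manip.get_contact_force())
```

```text
3.7083 -3.2069410714378774e-05 [ 0.53700202 -0.01425402  0.17999413] [0.40209724 0.97866414 0.6475567 ]
```

View pics/w1.png

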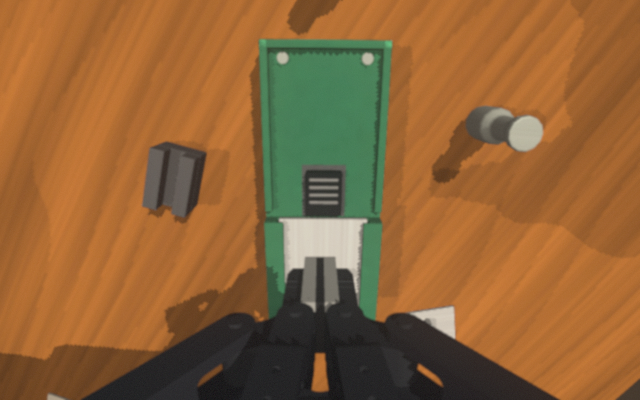

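The wrist view shows the V-block at (175,180), the punch at (515,130), the tab at (324,190), the end curb corners at (260,40) and (392,41), and the cover's front edge at row 218. The cover is the large one, seated in the box.

Run:
```python
from h import *
d=np.load("w1.npy",allow_pickle=True).item();c,T=d["c"],d["T"]
hsv=cv2.cvtColor(c["image"],cv2.COLOR_RGB2HSV)
# tab: non-green inside ledge
m=cv2.inRange(hsv,(0,0,0),(180,255,255))*0
roi=np.zeros_like(m);roi[150:217,285:365]=255
h=((cv2.inRange(c["image"],(0,0,0),(60,60,60))&roi))
ct=max(cv2.findContours(h,cv2.RETR_EXTERNAL,cv2.CHAIN_APPROX_NONE)[0],key=cv2.contourArea).reshape(-1,2)
r=cv2.minAreaRect((cast(c,T,ct,0.038)[:,:2]*1000).astype(np.float32));print("tab",r)
# box side edges: leftmost/rightmost green per row (ledge rows)
g=cv2.inRange(hsv,(60,80,30),(95,255,255))
L,Rr=[],[]
for v in range(60,205,3):
    u=np.where(g[v,220:420])[0]+220; L.append((u[0],v));Rr.append((u[-1],v))
for n,e in(("L",L),("R",Rr)):
    p=cast(c,T,e,0.036)[:,:2]; l=cv2.fitLine(p.astype(np.float32),cv2.DIST_HUBER,0,1e-4,1e-4).ravel()
    print(n,np.degrees(np.arctan2(l[1],l[0])),l)
top=[(u,np.where(g[30:80,u])[0][0]+30) for u in range(270,385,3)]
p=cast(c,T,top,0.036)[:,:2];print("end",cv2.fitLine(p.astype(np.float32),cv2.DIST_HUBER,0,1e-4,1e-4).ravel(),top[0],top[-1])
print(cast(c,T,[(320,217),(260,40),(392,41)],0.038))
```

```text
tab ((539.2545776367188, -12.95620346069336), (27.35995101928711, 36.15264892578125), 33.28561782836914)
L -56.424725 [ 5.5303198e-01 -8.3315998e-01  4.7745690e-01 -1.1046793e-04]
R -56.473415 [ 0.5523238  -0.83362967  0.5514051   0.04984462]
end [0.82936025 0.5587142  0.47576404 0.07466984] (270, np.int64(40)) (384, np.int64(42))
[[ 0.54840925 -0.03040552  0.038     ]
 [ 0.44287687  0.05314081  0.038     ]
 [ 0.51739748  0.10279699  0.038     ]]
```

```bash
cat >> h.py <<'E'
a=np.radians(123.6);ux=np.array([np.cos(a),np.sin(a),0]);uy=np.array([-np.sin(a),np.cos(a),0])
O=np.array([.53925,-.01296,0])+.011*ux
ORI=down(a-np.pi/2)
def bp(x,y,z): return O+x*ux+y*uy+np.array([0,0,z])
E
python3 - <<'E'
from h import *
from rig import manip
manip.move_to(bp(-.011,0,.075),ORI); manip.hold(.2); f0=manip.get_contact_force()[2]
manip.servo_line(bp(-.011,0,.062),rate=.05)
for z in np.arange(.060,.0499,-.001):
    manip.servo_line(bp(-.011,0,z),rate=.03)
    f=manip.get_contact_force()[2]-f0; print(round(z,4),round(manip.get_position()[2],4),round(f,1))
    if f>25: break
manip.servo_line(bp(-.011,0,.085),rate=.1)
manip.servo_line(bp(-.011,0,.18),rate=.2)
manip.hold(.2)
c,T=wristT(manip); np.save("w2.npy",dict(c=c,T=T),allow_pickle=True)
cv2.imwrite("pics/w2.png",cv2.resize(c["image"][30:330,200:440,::-1],None,fx=2,fy=2)); print(manip.get_time())
E
```

```text
0.06 0.0599 -1.5
0.059 0.0591 -0.2
0.058 0.0581 2.8
0.057 0.057 2.7
0.056 0.056 2.0
0.055 0.0549 1.8
0.054 0.0539 1.6
0.053 0.0529 2.0
0.052 0.0523 6.7
0.051 0.0522 18.1
0.05 0.0521 28.7
8.9417
```

View pics/w2.png

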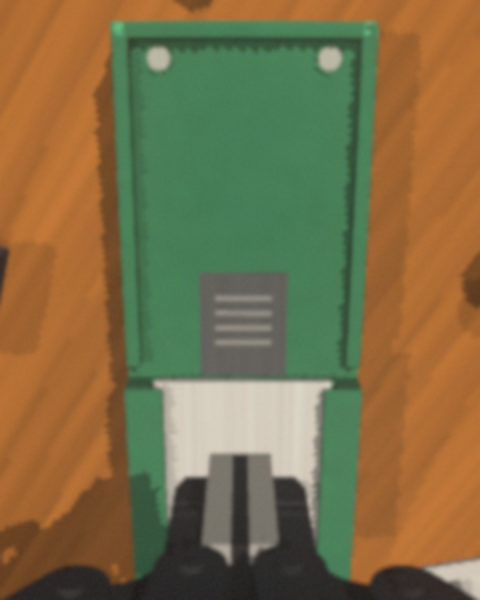

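The tab is flush with the ledge: there was a hard stop at tip height 30 mm, and no shadow remains around it. The cover has not moved. Next I push the rib.

Run:
```python
from h import *
from rig import manip
manip.move_to(bp(-.102,0,.11),ORI); manip.hold(.2); f0=manip.get_contact_force()
manip.servo_line(bp(-.102,0,.072),rate=.08)
for z in (.069,.067,.065):
    manip.servo_line(bp(-.102,0,z),rate=.03)
    f=manip.get_contact_force()-f0; print(z,np.round(f,1))
    if f[2]>6: break
zz=z if f[2]<6 else z+.002
for x in np.arange(-.092,.0091,.01):
    manip.servo_line(bp(x,0,zz),rate=.05)
    f=manip.get_contact_force()-f0; print(round(x,3),"along",round(f@ux,1),"lat",round(f@uy,1),"z",round(f[2],1))
    if abs(f@ux)>15: print("STOP");break
manip.servo_line(bp(x-.006,0,zz),rate=.05)
manip.servo_line(bp(x-.006,0,.12),rate=.12)
manip.move_to(bp(-.08,0,.2),ORI)
manip.hold(.2)
c,T=wristT(manip); np.save("w3.npy",dict(c=c,T=T),allow_pickle=True)
cv2.imwrite("pics/w3.png",c["image"][:,:,::-1]); print(manip.get_time())
```

```text
0.069 [-1.5 -0.1  0.6]
0.067 [-1.   0.6 -0.4]
0.065 [-1.8  0.5  0.9]
-0.092 along 1.3 lat 0.3 z -0.1
-0.082 along 0.8 lat 0.7 z 0.2
-0.072 along 1.0 lat 1.3 z 0.4
-0.062 along 0.7 lat 0.8 z 0.7
-0.052 along 0.9 lat 0.3 z 0.3
-0.042 along -0.1 lat 0.3 z 0.4
-0.032 along 0.6 lat -0.1 z 0.5
-0.022 along 1.1 lat 0.7 z 0.5
-0.012 along 0.8 lat 0.6 z -0.1
-0.002 along 0.4 lat 1.6 z 0.0
0.008 along 0.8 lat 0.9 z -1.2
16.5583
```

View pics/w3.png

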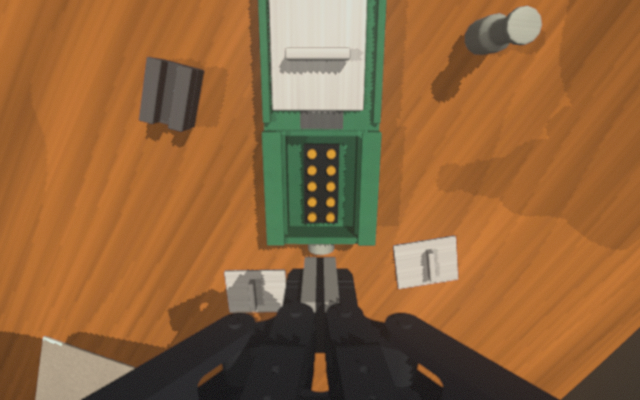

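The cover lies on the ledge with its rear edge at row 110, in front of the guide ends at row 130. The hollow with the terminals is open. I check the numbers, with one look at the cover from the side.

Run:
```python
from h import *
from rig import manip
d=np.load("w3.npy",allow_pickle=True).item();c,T=d["c"],d["T"]
p=cast(c,T,[(273,109),(363,110)],0.035)-O; print("rear edge box x,y mm",np.round(1000*np.c_[p@ux,p@uy],1))
c=manip.camera("side"); cv2.imwrite("pics/s3.png",cv2.resize(c["image"][110:290,220:440,::-1],None,fx=3,fy=3,interpolation=cv2.INTER_CUBIC))
for y in(.035,-.035):
  for dx in(-.044,.044): print("predicted corner (crop px)",3*(proj(c,c["cam_to_world"],[bp(.027+dx,y,.035)])-[220,110]))
```

```text
rear edge box x,y mm [[-16.9  37.1]
 [-17.5 -32.4]]
predicted corner (crop px) [[415.90287468 225.88729416]]
predicted corner (crop px) [[502.43068539 336.48025502]]
predicted corner (crop px) [[307.05406969 270.58247627]]
predicted corner (crop px) [[389.06582816 387.21614453]]
```

View pics/s3.png

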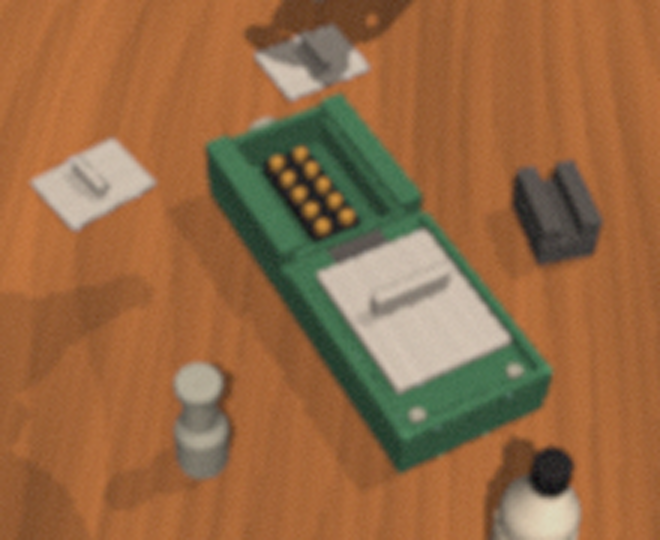

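The side view shows the cover flat on the ledge between the curbs, with corners at about (320,270), (430,230), (508,342) and (403,390). Its rear edge is about 15 mm clear of the guides and the bystanders stand undisturbed, so I hand in.

```bash
python3 -c "
from rig import manip
print(manip.sign_off(),manip.get_time())"
```

```text
the job is handed in; nothing more can be done
the job is handed in; nothing more can be done
```

The job is handed in: the tab is pressed fully in, and the cover lies flat on the ledge about 15 mm clear of the guides. The bottle, punch and V-block were left standing, and the last clock reading was about 16.6 s of the 38 s.

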